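Dock the roller tray and ratchet it down

TASK

Slide the orange roller tray, ledge end first, under the grey dock's hood until it is fully home against the back stop. Then flip the ratchet's yellow-tipped direction lever all the way over from the red dot to the green dot (tighten), and, before any tightening, swing the handle back counter-clockwise to its end stop to feel that it free-wheels. Then crank it clockwise, stroke by stroke, until it comes up firm with the rubber foot clamped on the tray, let go, and leave the things around undisturbed.

Things in the scene. Friction and masses are not known exactly. Their poses are not given: they have to be found in the camera images.
- dock: Grey steel tray dock fixed to the table. Origin on the table, on the vertical axis of ratchet and screw. +z up, +y out of the bay's mouth; the handle points about -x. The bay is 146 mm wide (walls x = +-73 mm), back stop face at y = -55 mm, no floor (the tray slides on the table). Roof underside z = 62, top 68 mm; steel ratchet head on it, 68 mm across, z = 78 to 104 mm.
- bay_mouth (a point): Outer end of the bay's straight walls, at dock (0, +55, 30) mm. From here flared guides, 45 mm high, lead out to dock y = about +83 mm, where the opening is about 174 mm wide. The dock is 162 mm wide outside, 188 mm over its feet.
- tray: Orange plastic roller tray, loose, about 0.35 kg, 140 mm (x) by 200 mm (y), 35 mm high; origin at the centre of its underside. Its -y end has a flat ledge, 78 mm long at z = 35 mm, and goes in first; its +y end has the black upright lug. Fully home its axes match the dock's, with its origin at dock (0, +45 mm).
- tray_lug (a point): Top centre of the tray's black lug: a plate 50 mm wide (tray x), 14 mm thick (tray y), at tray (0, +93, 65) mm; it stands 30 mm above the tray's rim, to be gripped from above across its thickness.
- tray_nose (a point): Middle of the tray's leading (-y) end face, at tray (0, -100, 17.5) mm; fully home it lies at dock y = -55 mm.
- knob_mid (a point): Middle of the upright orange knob at the end of the ratchet handle: 26 mm across, 46 mm tall, this point 124.5 mm above the table and 125 mm from the ratchet axis; it spins freely on the handle. Top of the handle bar (20 mm wide) z = 97 mm; knob top z = 144 mm.
- lever_tip (a point): Top centre of the yellow upright nub (14 mm across) on the direction lever, 42 mm from the ratchet axis, 135 mm above the table. The lever's black arm, 12 mm wide, top at z = 111 mm, lies on the ratchet head on the side away from the handle, turns about the ratchet axis and rides along with the handle.
- handle (a joint): Ratchet handle angle, rad; grows counter-clockwise seen from above; at 0 it points along the dock's -x. End stops at -0.55 and +0.55. Running free takes about 2 N at the knob, turning the screw about 5 to 6 N. 24 teeth: up to 0.26 rad of a stroke is lost before it takes.
- lever (a joint): Direction lever angle relative to the handle, rad; grows clockwise seen from above; at 0 it points straight away from the handle. -0.5 (end stop, red dot): loosen, drives the screw counter-clockwise. +0.5 (end stop, green dot): tighten, drives clockwise and free-wheels counter-clockwise. About 0: neutral. Moves with about 1.5 N at the nub and stays where it is left.
- spindle (a joint): Turn of the clamp screw, rad; 0 at the start, grows clockwise seen from above, lowering the foot 5 mm per rad; stays where it is left. The foot meets the ledge of a docked tray at about 1.2; the screw comes up hard at 2.25, fully clamped.
- foot_under (a point): Centre of the underside of the sprung round rubber clamp foot, 30 mm across, hidden under the hood on the ratchet axis; 41 mm above the table at the start.
- foot: The rubber clamp foot itself (its origin is not on the part: see foot_under).
- pail: Blue open pail, 90 mm across, 120 mm high, loose bystander; origin at the centre of its underside.
- glove_box: Blue box, 120 x 230 x 70 mm, loose bystander; origin at the centre of its underside.
- roller: Paint roller lying down, cream sleeve and orange handle, 230 mm long, 40 mm high, loose bystander; origin under its wire frame.
Not all that is in view belongs to the job. What is shaped like the tray but brown, pink or purple is not meant.

How it is judged:
By the outcome, as a careful person would: the job done as asked, in the order asked, and still so for the second after the job is handed in, with the robot touching nothing.
It also fails if it takes over 72 s, if anything falls off the work surface, if the arm or the gripper's body presses on something with over 40 N, if the wrist force passes 120 N, or if a joint passes its speed limit or range.

ROBOT

A 6-joint arm with a two-finger parallel gripper is mounted at the origin on the work surface. World frame = base frame: x ahead of the robot, y to its left, z up, the work surface at z = 0. Lengths are in m, angles in degrees, forces in N, time in s.
With the tool pointing down it reaches from about 0.25 to 0.725 m from the base axis. Payload 9.7 kg.
Tool frame: the origin (TCP) lies at the very end of the fingers, on their centre line; the grasp point (between the pads) lies 19 mm behind it (bot.grip_point_offset is the distance from the TCP to the grasp point, in m); y points along the fingers, x is the direction in which the jaws open and shut, and the axes are right-handed (so a half turn about y gives the same grasp; the last joint's range is limited). The gripper opens to 85 mm and grips with 20 to 120 N. Pads are 22 mm wide; open, the fingers measure 114 mm over their backs; the gripper's body (76 mm by 85 mm) begins 54 mm behind the grasp point. The pads swing forward as they close: fully open they stand 13 mm farther back than shut.
Start: joints at [-72.823, 4.979, 10.078, 95.1, 0, 90], TCP at [0.162, -0.525, 0.197] pointing down, gripper open.
Joint ranges: [-179.16, 179.16], [-48.56, 103.87], [-65.8, 70.77], [-126.05, 130.52], [-82.76, 87.17], [-180, 180]. Speed limits (degrees/s): [127.2, 127.2, 147.25, 180, 180, 180].

INTERFACE

Orientations are given as [roll, pitch, yaw] about the fixed x, y, z axes, in that order (R = Rz(yaw) Ry(pitch) Rx(roll)).
In Python, from workcell import bot gives the robot as it stands.
- The arm moves only by the shell command python3 -m inch 'ROWS' [FORCE]. ROWS is JSON, a list of rows, each a list of 3 entries, a list of its own where there are three numbers: the shift along the tool's x, y, z in mm, then the turn, a rotation vector about the tool's x, y, z in rad, then the finger opening in mm, from 0 to 85.4. In form: [[[x, y, z], [ax, ay, az], grip], ...]. A call has 1 to 20 rows; each row is the pose to reach, as a shift and turn from the pose measured when the call began, along the tool's axes at that moment; what a row does not reach only later rows make up. A row lasts 1/10 s, in which the tool goes at most 50 mm and 8.59 degrees, less where a joint would pass 70% of its speed; a pose out of reach is approached as far as the arm can. A call with a gripper value outside its range is refused whole. The fingers move at their own pace and stop on an object; FORCE is the grip in N (left out, the last holds). Time passes only in rows, so rows that repeat a pose let the fingers close. It gives the time, the measured TCP pose, the force and the opening at its end, in the units of the state.
- bot.get_obs(): the state, without advancing time (a new reading comes with each control period).
- bot.camera(name): name is "scene" or "top"; returns a dict with "frame" (480x640x3 uint8, red, green, blue), "mtx" (3x3 intrinsics, pixels), "origin" and "orientation" of the camera in the world. Camera axes: x right, y down, z forward; pixel columns grow to the right and rows downward; lengths in m; the calibration is good to about 2 mm. A picture is of the moment at which its call begins. There is no depth.
- bot.job_done(): hands the job in, once; it reports no verdict.
Trained networks look in a picture, given as the dict that the camera call returned (one of the last four; its "shot" number tells which), for a name from the list of things; names that differ only in an ending like _2 or _b are one class to them, and where a whole thing is asked for, a point or a joint stands for the part that bears it (a point fixed in the world has none). Each returns a list of dicts, best first, with "confidence" (0 to 1); they miss things now and then, are a little off and sometimes report something else, mostly with a low value. They report only what shows in the picture. A call takes as long as a camera call. They do not tell look-alikes from the thing itself.
- bot.search_frame(picture, name): "box" ([left, top, right, bottom] in pixels, round what is visible of it).
- bot.cut_out(picture, name): "region" (480x640 bool, what is visible of it) and "box" ([left, top, right, bottom] in pixels, round what is visible of it).
The state is a dict: "time": time; "q": joint angles; "qd": joint speeds; "joint_efforts": joint torques, N m; "ee_pos": TCP position; "tcp_rot": TCP orientation; "wrist_force": force on the tool from outside, world axes, zero at the start; "torque": the same for the moment, N m; "opening": finger opening in m.
Only numpy, scipy, OpenCV 4.12 (cv2) and the standard library are available. Lean on these libraries where they do the work, as an engineer would, in place of code of your own. Each camera call takes 0.05 s, during which the arm holds its last target. There are 200 camera calls.

## Working session

There is one attempt and no reset: what is moved stays moved. The work goes in short steps, Python scripts to look and compute and a shell command to move; the robot and the scene stay as the last step left them, time stands still between calls to the robot, and variables do not carry over. Pictures are saved under pics/ and viewed, about 8 in all and at most 12, crops included, and the job is handed in when it is done.

```bash
ls; mkdir -p pics; python3 - <<'E'
from workcell import bot
import cv2,numpy as np
o=bot.get_obs();print(o)
for n in("scene","top"):
    p=bot.camera(n);cv2.imwrite(f"pics/{n}0.png",p["frame"][:,:,::-1])
    print(n,p["mtx"].tolist(),p["origin"],p["orientation"])
    for k in("dock","tray","tray_lug","knob_mid","lever_tip","pail","glove_box","roller"):
        print(k,[(np.round(d["box"]).tolist(),round(d["confidence"],2)) for d in bot.search_frame(p,k)][:4])
E
```

```text
pics
{'time': 0.0, 'q': array([-7.28248364e+01,  5.01172568e+00,  1.00328555e+01,  9.50993186e+01,
       -9.87998732e-04,  9.00013709e+01]), 'qd': array([ 0.04492977,  0.01647692,  0.00358192, -0.09019814, -0.05920358,
       -0.00993698]), 'joint_efforts': array([-2.34811268e-03, -5.20386815e+01,  4.64806116e+01,  1.59524189e-02,
       -2.63065874e-05, -1.10113252e-06]), 'ee_pos': array([ 0.16232289, -0.52520497,  0.19666278]), 'tcp_rot': array([-9.00009899e+01,  7.81887512e-02, -7.28262073e+01]), 'wrist_force': array([ 0.22099819, -0.02771301, -0.48023157]), 'torque': array([-0.02678941, -0.0151115 , -0.00475869]), 'opening': 0.08542802624058964}
scene [[546.7131782916492, 0.0, 318.5235958948251], [0.0, 546.7131782916492, 246.50526234327825], [0.0, 0.0, 1.0]] [ 1.29330704 -0.31101895  1.34361341] [-146.77006575   -0.3863057    65.91254159]
dock [([218.0, 230.0, 295.0, 336.0], 0.96)]
tray [([385.0, 262.0, 460.0, 344.0], 0.81), ([294.0, 171.0, 366.0, 221.0], 0.72), ([176.0, 184.0, 240.0, 253.0], 0.67), ([278.0, 236.0, 368.0, 308.0], 0.65)]
tray_lug [([385.0, 262.0, 458.0, 344.0], 0
[... 554 characters left out ...]
037], [0.0, 0.0, 1.0]] [0.31299458 0.02332272 1.22943878] [-168.39275574   -0.36612305  -93.38662069]
dock [([346.0, 188.0, 412.0, 274.0], 0.74)]
tray [([373.0, 297.0, 436.0, 376.0], 0.83), ([268.0, 200.0, 343.0, 257.0], 0.71), ([221.0, 288.0, 306.0, 355.0], 0.69), ([191.0, 126.0, 273.0, 206.0], 0.58)]
tray_lug [([190.0, 128.0, 274.0, 205.0], 0.9), ([266.0, 202.0, 344.0, 259.0], 0.78), ([109.0, 274.0, 209.0, 320.0], 0.74), ([221.0, 285.0, 307.0, 351.0], 0.61)]
knob_mid [([372.0, 258.0, 382.0, 272.0], 0.58)]
lever_tip [([381.0, 198.0, 386.0, 225.0], 0.59)]
pail [([296.0, 133.0, 324.0, 174.0], 0.92)]
glove_box [([109.0, 271.0, 209.0, 320.0], 0.85)]
roller [([448.0, 184.0, 486.0, 267.0], 0.65)]
```

View pics/top0.png

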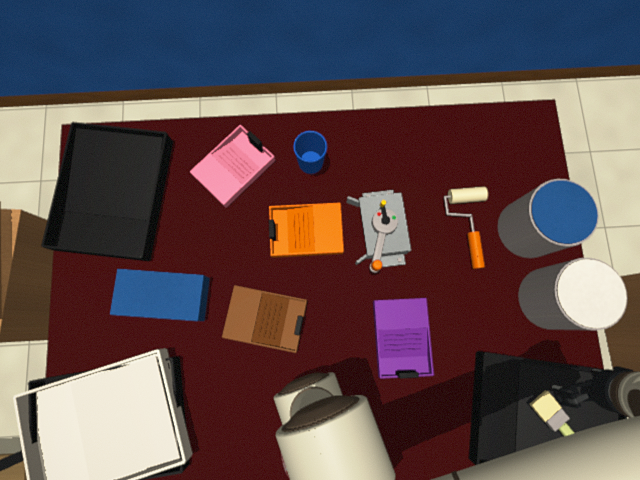

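View pics/scene0.png

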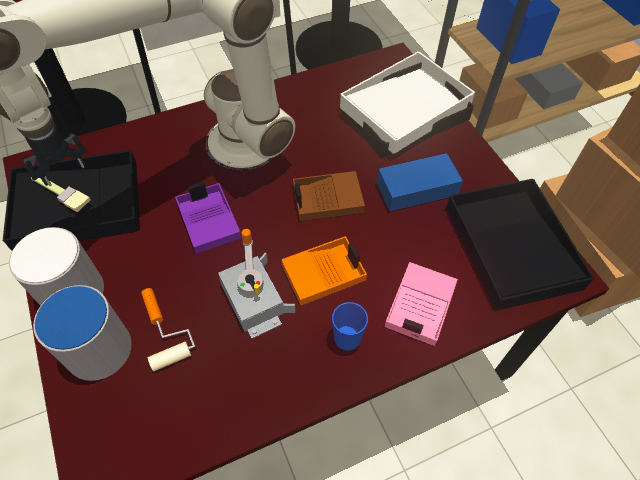

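The top view shows the orange tray at about (307,229), with its lug at (272,230) facing away from the dock. The dock is at (385,228), the knob at (377,266) and the lever nub at (383,203), so the ledge end already faces the mouth. Next I'll measure these more closely.

```bash
cat > h.py <<'E'
import numpy as np,cv2
from scipy.spatial.transform import Rotation as R
from workcell import bot
def ray(p,u,v):
    d=R.from_euler('xyz',p["orientation"],degrees=True).apply(np.linalg.inv(p["mtx"])@[u,v,1]); return np.array(p["origin"]),d
def at(p,u,v,z):
    o,d=ray(p,u,v); return o+d*(z-o[2])/d[2]
def px(p,X):
    X=np.atleast_2d(X); c=R.from_euler('xyz',p["orientation"],degrees=True).inv().apply(X-np.array(p["origin"]))
    q=c@np.array(p["mtx"]).T; return q[:,:2]/q[:,2:]
def crop(p,box,s,name,marks=()):
    l,t,r,b=box; im=cv2.resize(p["frame"][t:b,l:r,::-1].copy(),None,fx=s,fy=s,interpolation=cv2.INTER_CUBIC)
    for u,v in marks: cv2.circle(im,(int((u-l+.5)*s),int((v-t+.5)*s)),3,(255,0,255),1)
    cv2.imwrite("pics/"+name,im)
E
python3 - <<'E'
from h import *
t=bot.camera("top");s=bot.camera("scene")
crop(t,(255,180,425,285),4.7,"a.png")
a=cv2.imread("pics/a.png")
def blob(p,lo,hi,box):
    l,tp,r,b=box
    m=cv2.inRange(cv2.cvtColor(p["frame"][tp:b,l:r],cv2.COLOR_RGB2HSV),lo,hi)
    n,_,st,c=cv2.connectedComponentsWithStats(m)
    return [((c[i]+[l,tp]).round(1).tolist(),int(st[i,4])) for i in range(1,n) if st[i,4]>5]
OR=((3,150,120),(20,255,255));YE=((24,150,120),(34,255,255))
print("knob",blob(t,*OR,(345,240,420,285)),blob(s,*OR,(225,215,275,260)))
print("nub",blob(t,*YE,(345,185,420,240)),blob(s,*YE,(235,265,275,310)))
# tray quad
for p,box in((t,(255,190,350,270)),(s,(275,225,375,310))):
    l,tp,r,b=box
    m=cv2.inRange(cv2.cvtColor(p["frame"][tp:b,l:r],cv2.COLOR_RGB2HSV),*OR)
    c=max(cv2.findContours(m,0,1)[0],key=cv2.contourArea);print("tray",(cv2.boxPoints(cv2.minAreaRect(c))+[l,tp]).round(1).tolist())
E
```

```text
knob [([376.6, 264.7], 87)] [([246.2, 235.8], 129)]
nub [([383.1, 202.6], 16)] [([255.9, 285.6], 17)]
tray [[267.5, 205.2], [341.0, 201.5], [343.6, 252.4], [270.1, 256.1]]
tray [[279.7, 259.2], [350.0, 231.9], [368.4, 279.1], [298.1, 306.5]]
```

View pics/a.png

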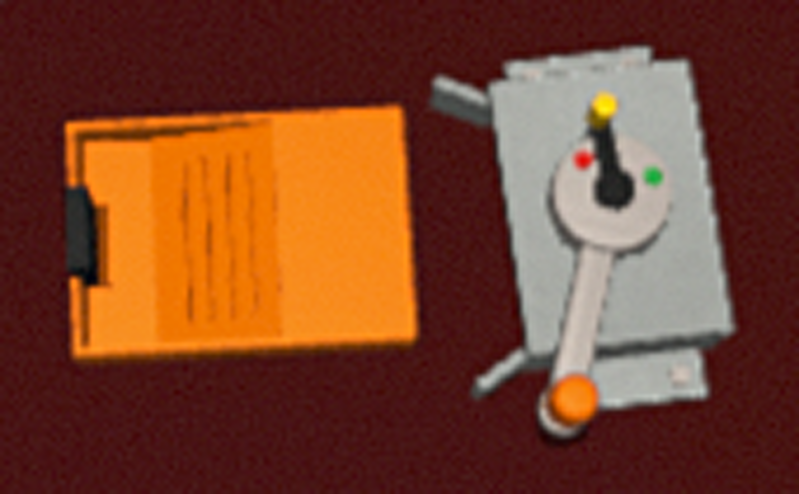

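```bash
cat > m.py <<'E'
from h import *
from scipy.optimize import least_squares
def tri(t,a,s,b):
    A=[];r=[]
    for p,(u,v) in((t,a),(s,b)):
        o,d=ray(p,u,v);d/=np.linalg.norm(d);P=np.eye(3)-np.outer(d,d);A.append(P);r.append(P@o)
    return np.linalg.lstsq(np.vstack(A),np.hstack(r),rcond=None)[0]
E
python3 - <<'E'
from m import *
t=bot.camera("top");s=bot.camera("scene")
f=lambda x,y:np.array([x/4.7+255-.5,y/4.7+180-.5])
print("knob tri",tri(t,(376.6,264.7),s,(246.2,235.8)),"at137",at(t,376.6,264.7,.137),at(s,246.2,235.8,.1245))
print("nub tri",tri(t,(383.1,202.6),s,(255.9,285.6)),at(t,383.1,202.6,.135),at(s,255.9,285.6,.128))
print("hub",at(t,*f(613,187),.111),"head",at(t,*f(610,193),.104))
C=[at(t,*f(*c),.068) for c in((488,85),(690,60),(735,328),(528,355))]
print("roof",np.round(C,4).tolist(),np.mean(C,0),[np.linalg.norm(C[i]-C[i-1]).round(4) for i in range(4)])
for a,b in((0,3),(1,2)):d=C[a]-C[b];print("yaw",np.degrees(np.arctan2(d[1],d[0])))
T=[at(t,*f(*c),.035) for c in((66,122),(402,106),(415,341),(74,355))]
print("tray",np.round(T,4).tolist(),np.mean(T,0),[np.linalg.norm(T[i]-T[i-1]).round(4) for i in range(4)])
for a,b in((0,3),(1,2)):d=T[a]-T[b];print("yaw",np.degrees(np.arctan2(d[1],d[0])))
for a,b in((0,1),(3,2)):d=T[a]-T[b];print("yaw",np.degrees(np.arctan2(-d[0],d[1])))
print("lug",at(t,*f(79,232),.065))
S=[at(s,*c,.035) for c in((350,237),(281,262))];print(S)
crop(s,(205,215,380,345),4.5,"b.png")
E
```

```text
knob tri [ 0.45425577 -0.14155947  0.12040119] at137 [ 0.45207106 -0.13930193  0.137     ] [ 0.4571563  -0.14192086  0.1245    ]
nub tri [ 0.61380932 -0.17183716  0.12801523] [ 0.61203044 -0.17020061  0.135     ] [ 0.61364444 -0.17222752  0.128     ]
hub [ 0.57325432 -0.17519339  0.111     ] head [ 0.5715406  -0.17444903  0.104     ]
roof [[0.6484, -0.1154, 0.068], [0.6568, -0.2347, 0.068], [0.4969, -0.2449, 0.068], [0.4883, -0.1258, 0.068]] [ 0.57261355 -0.18020551  0.068     ] [np.float64(0.1605), np.float64(0.1196), np.float64(0.1602), np.float64(0.1194)]
yaw 3.690921339234156
yaw 3.637786484013833
tray [[0.6495, 0.134, 0.035], [0.6479, -0.067, 0.035], [0.5053, -0.0647, 0.035], [0.5086, 0.1345, 0.035]] [0.5778406 0.0342243 0.035    ] [np.float64(0.1409), np.float64(0.201), np.float64(0.1426), np.float64(0.1992)]
yaw -0.20349670975489764
yaw -0.9134002716343087
yaw -0.4589137975094135
yaw -0.9474011850014976
lug [0.57511669 0.12617693 0.065     ]
[array([0.52102588, 0.14375072, 0.035     ]), array([ 0.51913839, -0.07066993,  0.035     ])]
```

View pics/b.png

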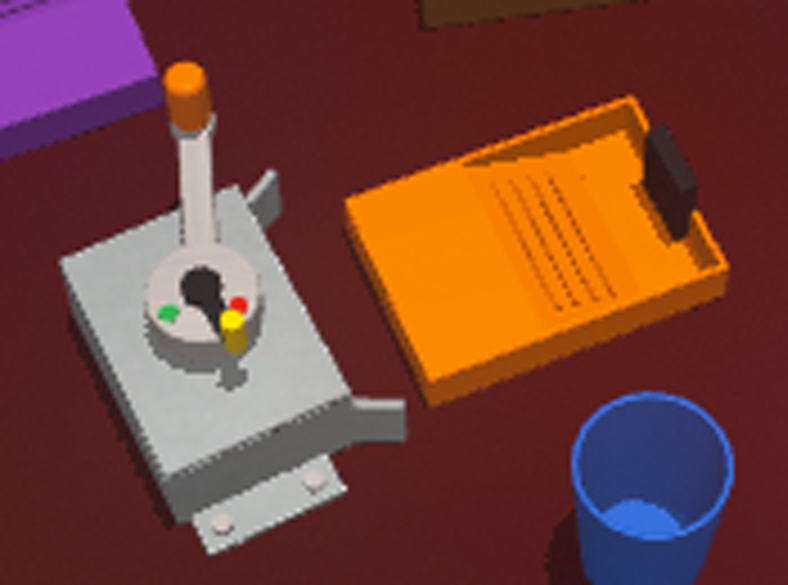

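The oblique crop confirms the geometry: the lever is on the red-dot side, the handle points at the robot, and the tray's ledge faces the dock mouth. I estimate the dock at (0.5725,-0.175) with yaw 3.7°, the tray at (0.578,0.034) with yaw about -0.6°, and the handle at about -0.35. Next I'll work out the moves.

```bash
cat > plan.py <<'E'
import sys,json
from m import *
# args: "x,y,z,yaw" in mm, deg (tool down) -> shift mm / turn rad from present pose
o=bot.get_obs(); R0=R.from_euler('xyz',o["tcp_rot"],degrees=True)
print("t",round(o["time"],2),(o["ee_pos"]*1e3).round(1),o["tcp_rot"].round(2),"q",o["q"].round(1),"F",o["wrist_force"].round(1),"op",round(o["opening"]*1e3,1))
for a in sys.argv[1:]:
    x,y,z,w=map(float,a.split(","))
    d=R0.inv().apply(np.array([x,y,z])-o["ee_pos"]*1e3); r=(R0.inv()*R.from_euler('xyz',[-90,0,w],degrees=True)).as_rotvec()
    print(a,d.round(1).tolist(),r.round(3).tolist())
E
python3 plan.py 577,127,197,-90.6 577,127,197,89.4
```

```text
t 1.1 [ 162.4 -525.4  197.4] [-90.    -0.   -72.82] q [-72.8   5.   10.1  95.1   0.   90. ] F [0.7 0.5 0.3] op 85.5
577,127,197,-90.6 [-500.9, 0.4, 588.8] [-0.0, 0.31, 0.0]
577,127,197,89.4 [-500.9, 0.4, 588.8] [0.0, -2.831, 0.0]
```

```bash
python3 -m inch '[[[-150,0,176],[0,0.09,0],85],[[-150,0,176],[0,0.09,0],85],[[-150,0,176],[0,0.09,0],85],[[-150,0,176],[0,0.09,0],85],[[-150,0,176],[0,0.09,0],85]]'; python3 plan.py 577,127,197,-90.6 577,127,197,89.4
```

```text
time: 1.6
ee_pos: [0.2873, -0.3278, 0.1977]
tcp_rot: [-90.0, -0.0, -77.9]
wrist_force: [-0.4, -0.5, 1.6]
opening: 0.0851
t 1.6 [ 287.3 -327.8  197.7] [-8.996e+01 -2.000e-02 -7.792e+01] q [-48.8 -10.6  -4.8  95.7   0.  119.1] F [-0.4 -0.5  1.6] op 85.1
577,127,197,-90.6 [-384.0, 0.8, 378.5] [-0.001, 0.221, 0.0]
577,127,197,89.4 [-384.0, 0.8, 378.5] [0.0, -2.92, 0.001]
```

```bash
python3 -m inch '[[[-190,0,190],[0,-1,0],85],[[-190,0,190],[0,-1,0],85],[[-190,0,190],[0,-1,0],85],[[-190,0,190],[0,-1,0],85],[[-190,0,190],[0,-1,0],85],[[-190,0,190],[0,-1,0],85],[[-384,0,378],[0,-2,0],85],[[-384,0,378],[0,-2,0],85],[[-384,0,378],[0,-2,0],85],[[-384,0,378],[0,-2,0],85],[[-384,0,378],[0,-2,0],85],[[-384,0,378],[0,-2,0],85],[[-384,0,378],[0,-2,0],85],[[-384,0,378],[0,-2.92,0],85],[[-384,0,378],[0,-2.92,0],85],[[-384,0,378],[0,-2.92,0],85],[[-384,0,378],[0,-2.92,0],85],[[-384,0,378],[0,-2.92,0],85],[[-384,0,378],[0,-2.92,0],85],[[-384,0,378],[0,-2.92,0],85]]'; python3 plan.py 577,127,110,89.4 577,127,43,89.4
python3 - <<'E'
from h import *
t=bot.camera("top");s=bot.camera("scene")
a=[d["box"] for d in bot.search_frame(s,"tray_lug")];print(a)
crop(s,(280,130,440,250),5,"c.png",px(s,[[.577,.127,.065],[.577,.127,.197]]))
E
```

```text
time: 3.6
ee_pos: [0.5765, 0.1268, 0.1978]
tcp_rot: [-90.0, 0.0, 89.7]
wrist_force: [-0.2, -0.2, 0.6]
opening: 0.085
t 3.6 [576.5 126.8 197.8] [-9.004e+01  2.000e-02  8.971e+01] q [12.4 10.6 16.4 95.7 -0.  12.7] F [-0.2 -0.2  0.6] op 85.0
577,127,110,89.4 [0.2, 87.8, -0.4] [0.001, 0.005, -0.0]
577,127,43,89.4 [0.2, 154.8, -0.4] [0.001, 0.005, -0.0]
[[291.7, 174.6, 363.3, 217.9], [280.9, 234.8, 368.8, 302.1], [174.1, 178.4, 243.2, 253.8], [387.2, 263.0, 455.4, 344.3]]
```

View pics/c.png

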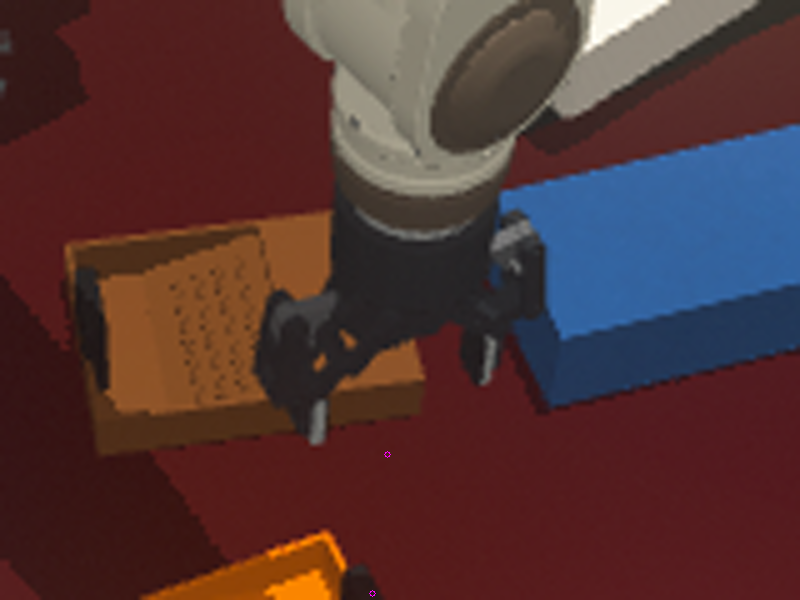

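```bash
python3 -m inch '[[[0,88,0],[0,0.005,0],85],[[0,88,0],[0,0.005,0],85],[[0,125,0],[0,0.005,0],85],[[0,154,0],[0,0.005,0],85],[[0,154,0],[0,0.005,0],85],[[0,154,0],[0,0.005,0],85],[[0,154,0],[0,0.005,0],40],[[0,154,0],[0,0.005,0],40],[[0,154,0],[0,0.005,0],40]]' 40; python3 plan.py; python3 - <<'E'
from h import *
s=bot.camera("scene")
crop(s,(270,190,400,310),5,"d.png")
E
```

```text
time: 4.65
ee_pos: [0.5774, 0.127, 0.0453]
tcp_rot: [-90.2, -0.0, 89.0]
wrist_force: [0.1, 0.2, 1.2]
opening: 0.0435
t 4.65 [577.4 127.   45.3] [-9.016e+01 -1.000e-02  8.899e+01] q [12.4 10.1 -1.  78.7 -0.  13.4] F [0.1 0.2 1.2] op 43.5
```

View pics/d.png

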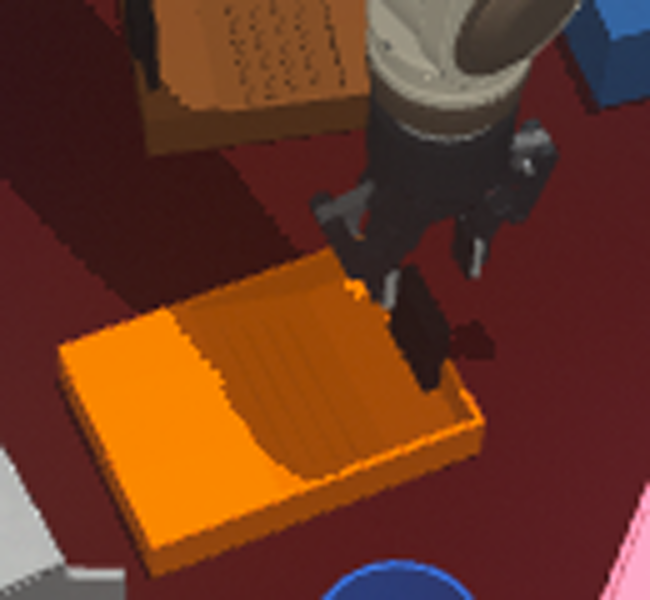

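The lug is between the open fingers, but they look to be sitting towards its far end. I'll check that with projections.

```bash
python3 - <<'E'
from h import *
s=bot.camera("scene")
f=lambda X:((px(s,X)-[270,190]+.5)*5).round(0).tolist()
for dx in(-.025,.025):print("lug top/base at",dx,f([[.577+dx,.127,.065],[.577+dx,.127,.035]]))
print("finger tips inner/outer",f([[.577,.105,.045],[.577,.149,.045]]))
print("tray rim corners",f([[.578-.07,.134,.035],[.578+.07,.134,.035],[.578-.07,-.066,.035],[.578+.07,-.066,.035]]))
for c in((398,290),(430,385)): print(at(s,c[0]/5+269.5,c[1]/5+189.5,.065 if c[1]<300 else .035))
E
```

```text
lug top/base at -0.025 [[403.0, 259.0], [400.0, 288.0]]
lug top/base at 0.025 [[442.0, 328.0], [439.0, 356.0]]
finger tips inner/outer [[385.0, 326.0], [455.0, 299.0]]
tray rim corners [[378.0, 226.0], [487.0, 416.0], [58.0, 344.0], [155.0, 546.0]]
[0.56964789 0.11552085 0.065     ]
[0.61703019 0.114236   0.035     ]
```

```bash
python3 - <<'E'
from h import *
s=bot.camera("top")
M=px(s,[[.577,.127,.065],[.552,.127,.065],[.602,.127,.065],[.508,.134,.035],[.648,.134,.035],[.577,.105,.05],[.577,.149,.05]])
print(((M-[220,180]+.5)*6).round().tolist())
crop(s,(220,180,350,280),6,"e.png",M)
E
```

```text
[[309.0, 292.0], [311.0, 346.0], [307.0, 238.0], [306.0, 455.0], [294.0, 159.0], [360.0, 297.0], [264.0, 302.0]]
```

View pics/e.png

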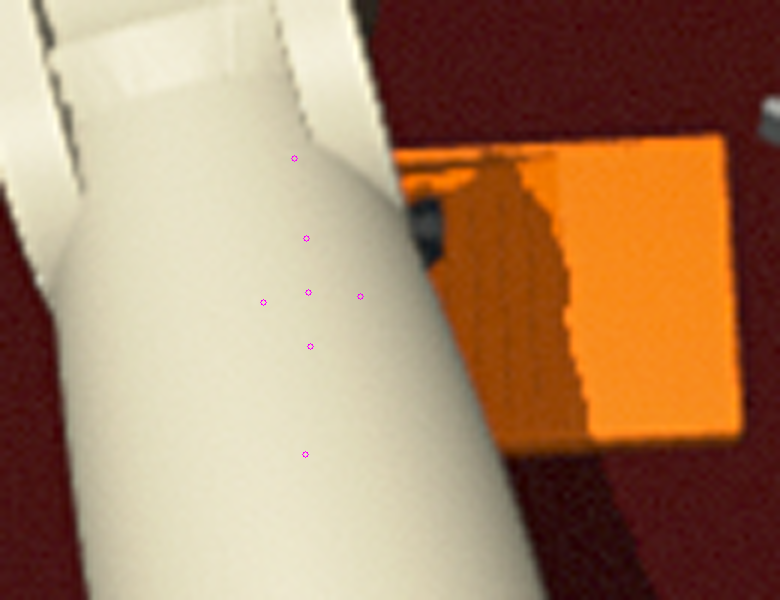

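The view from above is blocked, and the tray is undisturbed. The lug position agrees with the projections, so I'll close and check the opening.

```bash
python3 -m inch '[[[0,2,0],[0,-0.01,0],0],[[0,2,0],[0,-0.01,0],0],[[0,2,0],[0,-0.01,0],0],[[0,2,0],[0,-0.01,0],0],[[0,2,0],[0,-0.01,0],0],[[0,2,0],[0,-0.01,0],0],[[0,2,0],[0,-0.01,0],0],[[0,2,0],[0,-0.01,0],0],[[0,2,0],[0,-0.01,0],0],[[0,2,0],[0,-0.01,0],0]]' 50; python3 - <<'E'
from h import *
s=bot.camera("scene")
crop(s,(270,190,400,310),5,"f.png")
E
```

```text
time: 5.8
ee_pos: [0.5769, 0.1269, 0.0423]
tcp_rot: [-90.1, 0.0, 89.6]
wrist_force: [0.3, -0.0, 0.3]
opening: -0.0
```

View pics/f.png

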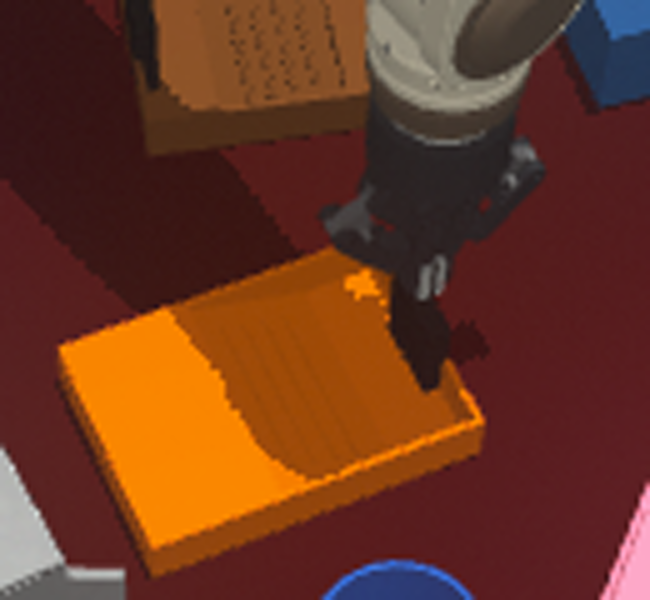

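```bash
python3 - <<'E'
from h import *
print(bot.grip_point_offset)
s=bot.camera("scene")
for c in((422,296),(440,292),(431,298)):
    o,d=ray(s,c[0]/5+269.5,c[1]/5+189.5)
    k=(.127-o[1])/d[1];print("y=.127:",(o+k*d).round(4)); k=(.577-o[0])/d[0];print("x=.577:",(o+k*d).round(4)); print("z=.042",(o+d*(.042-o[2])/d[2]).round(4))
E
```

```text
0.0187
y=.127: [0.5771 0.127  0.0622]
x=.577: [0.577  0.1271 0.062 ]
z=.042 [0.5658 0.1339 0.042 ]
y=.127: [0.5953 0.127  0.0919]
x=.577: [0.577  0.1385 0.059 ]
z=.042 [0.5675 0.1445 0.042 ]
y=.127: [0.5868 0.127  0.0738]
x=.577: [0.577  0.1331 0.0562]
z=.042 [0.5691 0.138  0.042 ]
```

The fingers shut to 0 with the tray unmoved and no force, so they passed over the lug. The real fingertips are higher than the reported TCP by 20 mm or more. I'll reopen, lower carefully and close again.

```bash
python3 -m inch '[[[0,0,0],[0,0,0],60],[[0,0,0],[0,0,0],60],[[0,0,0],[0,0,0],60],[[0,0,0],[0,0,0],60],[[0,5,0],[0,0,0],60],[[0,10,0],[0,0,0],60],[[0,15,0],[0,0,0],60],[[0,19,0],[0,0,0],60],[[0,19,0],[0,0,0],60],[[0,19,0],[0,0,0],60]]' && python3 -m inch '[[[0,0,0],[0,0,0],0],[[0,0,0],[0,0,0],0],[[0,0,0],[0,0,0],0],[[0,0,0],[0,0,0],0],[[0,0,0],[0,0,0],0],[[0,0,0],[0,0,0],0],[[0,0,0],[0,0,0],0],[[0,0,0],[0,0,0],0]]'
```

```text
time: 6.9
ee_pos: [0.5768, 0.1268, 0.0233]
tcp_rot: [-90.1, 0.0, 89.6]
wrist_force: [-0.6, 0.1, 0.6]
opening: 0.0601
time: 7.7
ee_pos: [0.577, 0.1269, 0.0236]
tcp_rot: [-90.1, 0.0, 89.6]
wrist_force: [-0.5, -1.3, 5.1]
opening: 0.0118
```

```bash
python3 -m inch '[[[0,0,0],[0,0,0],0],[[0,0,0],[0,0,0],0],[[0,0,0],[0,0,0],0]]'; python3 - <<'E'
from h import *
s=bot.camera("scene")
crop(s,(270,190,400,310),5,"g.png")
E
```

```text
time: 8.0
ee_pos: [0.577, 0.1268, 0.0236]
tcp_rot: [-90.1, 0.0, 89.6]
wrist_force: [-0.8, -0.7, 3.1]
opening: 0.0124
```

View pics/g.png

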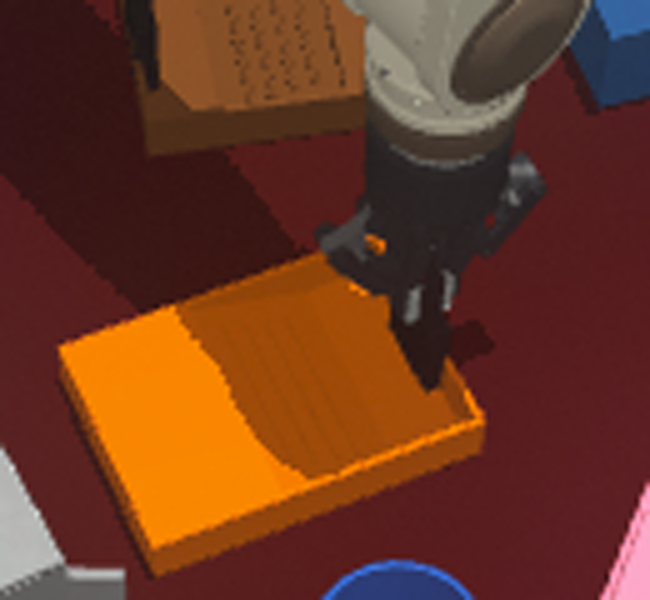

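The fingers now hold the lug, with one visible on each side, an opening of 12.4 mm and force present. Reported z reads about 23 mm lower than the real tips. Next I'll align with the bay.

```bash
python3 plan.py 553.8,117,23.6,93.66 556.5,75,23.6,93.66 563.7,-37.5,23.6,93.66
```

```text
t 8.05 [577.  126.8  23.7] [-9.011e+01  1.000e-02  8.956e+01] q [12.4 10.6 -2.9 76.4 -0.  12.9] F [-0.6 -0.7  3.3] op 12.0
553.8,117,23.6,93.66 [-10.0, 0.0, 23.2] [0.002, -0.072, -0.0]
556.5,75,23.6,93.66 [-52.0, 0.0, 20.1] [0.002, -0.072, -0.0]
563.7,-37.5,23.6,93.66 [-164.4, 0.1, 12.1] [0.002, -0.072, -0.0]
```

```bash
python3 -m inch '[[[-3,0,6],[0,-0.02,0],0],[[-6,0,12],[0,-0.04,0],0],[[-8,0,18],[0,-0.06,0],0],[[-10,0,23],[0,-0.072,0],0],[[-10,0,23],[0,-0.072,0],0],[[-10,0,23],[0,-0.072,0],0]]' 60; python3 plan.py 556.5,75,23.6,93.66  563.7,-37.5,23.6,93.66;  python3 - <<'E'
from m import *
t=bot.camera("top")
O=np.array([.5725,-.1752]);a=np.radians(3.66);rot=np.array([[np.cos(a),-np.sin(a)],[np.sin(a),np.cos(a)]])
for D,z in(([-.07,.1],.035),([.07,.1],.035),([-.087,.083],.045),([.087,.083],.045),([-.081,.055],.068),([.081,.055],.068),([-.081,-.065],.068),([.081,-.065],.068)):
    P=O+rot@np.array(D);print(D,px(t,[*P,z]).round(1).tolist())
m=cv2.inRange(cv2.cvtColor(t["frame"],cv2.COLOR_RGB2HSV),(3,150,120),(20,255,255))[190:270,255:362]
c=max(cv2.findContours(m,0,1)[0],key=cv2.contourArea)
print((cv2.approxPolyDP(c,3,True)[:,0]+[255,190]).tolist())
E
```

```text
time: 8.65
ee_pos: [0.5533, 0.1166, 0.0237]
tcp_rot: [-90.1, 0.0, 93.7]
wrist_force: [-1.7, -0.8, 5.9]
opening: 0.0117
t 8.65 [553.3 116.6  23.7] [-9.006e+01  4.000e-02  9.367e+01] q [11.9  7.2 -6.7 76.  -0.1  8.3] F [-1.7 -0.8  5.9] op 11.7
556.5,75,23.6,93.66 [-41.8, 0.1, -0.5] [0.001, 0.0, -0.001]
563.7,-37.5,23.6,93.66 [-154.5, 0.2, -0.5] [0.001, 0.0, -0.001]
[-0.07, 0.1] [[348.5, 255.0]]
[0.07, 0.1] [[341.7, 206.1]]
[-0.087, 0.083] [[355.9, 259.8]]
[0.087, 0.083] [[347.2, 198.6]]
[-0.081, 0.055] [[366.7, 255.1]]
[0.081, 0.055] [[358.2, 197.1]]
[-0.081, -0.065] [[411.1, 249.7]]
[0.081, -0.065] [[401.4, 192.0]]
[[341, 205], [290, 212], [295, 214], [291, 216], [297, 222], [295, 234], [306, 260], [348, 254]]
```

The tray's leading corners lie where predicted, to within 1 px. Sliding it in.

```bash
python3 -m inch '[[[-12,0,0],[0,0,0],0],[[-25,0,0],[0,0,0],0],[[-40,0,0],[0,0,0],0],[[-55,0,0],[0,0,0],0],[[-70,0,0],[0,0,0],0],[[-85,0,0],[0,0,0],0],[[-100,0,0],[0,0,0],0],[[-112,0,0],[0,0,0],0],[[-122,0,0],[0,0,0],0],[[-132,0,0],[0,0,0],0],[[-140,0,0],[0,0,0],0],[[-145,0,0],[0,0,0],0],[[-148,0,0],[0,0,0],0]]'; python3 plan.py 563.7,-37.5,23.6,93.66
```

```text
time: 10.0
ee_pos: [0.5628, -0.0314, 0.0237]
tcp_rot: [-90.0, 0.0, 93.7]
wrist_force: [0.0, 3.3, 2.2]
opening: 0.0121
t 10.0 [562.8 -31.4  23.7] [-9.004e+01  5.000e-02  9.365e+01] q [-3.2  7.  -7.  76.  -0.  -6.8] F [0.  3.3 2.2] op 12.1
563.7,-37.5,23.6,93.66 [-6.1, 0.1, -0.5] [0.001, -0.0, -0.001]
```

```bash
python3 -m inch '[[[-3,0,0],[0,0,0],0],[[-6,0,0],[0,0,0],0],[[-8,0,0],[0,0,0],0]]';  python3 -m inch '[[[-2,0,0],[0,0,0],0],[[-3,0,0],[0,0,0],0],[[-3,0,0],[0,0,0],0]]'
```

```text
time: 10.3
ee_pos: [0.5634, -0.0394, 0.0237]
tcp_rot: [-90.0, 0.0, 93.7]
wrist_force: [-0.2, 4.1, 2.1]
opening: 0.0121
time: 10.6
ee_pos: [0.5631, -0.0397, 0.0237]
tcp_rot: [-90.0, -0.3, 93.8]
wrist_force: [-2.2, 18.3, 4.6]
opening: 0.0116
```

Firm stop at the back wall with 18 N. Releasing and lifting.

```bash
python3 -m inch '[[[0,0,0],[0,0,0],50],[[0,0,0],[0,0,0],50],[[0,0,0],[0,0,0],50],[[0,0,0],[0,0,0],50],[[0,-40,0],[0,0,0],50],[[0,-80,0],[0,0,0],50],[[0,-120,0],[0,0,0],50],[[0,-160,0],[0,0,0],50],[[0,-170,0],[0,0,0],30]]'; python3 - <<'E'
from m import *
t=bot.camera("top");s=bot.camera("scene")
O=np.array([.5725,-.1752]);a=np.radians(3.66);rot=np.array([[np.cos(a),-np.sin(a)],[np.sin(a),np.cos(a)]])
W=lambda x,y,z:[*(O+rot@np.array([x,y])),z]
M=px(s,[W(-.025,.138,.065),W(.025,.138,.065),W(-.07,.145,.035),W(.07,.145,.035)])
print(((M-[205,215]+.5)*4.5).round().tolist())
crop(s,(205,215,380,345),4.5,"i.png",M)
for p,b in((t,(370,190,400,240)),(s,(235,265,275,310))):
    l,tp,r,bb=b;m=cv2.inRange(cv2.cvtColor(p["frame"][tp:bb,l:r],cv2.COLOR_RGB2HSV),(24,150,120),(34,255,255));print(cv2.connectedComponentsWithStats(m)[3][1:]+[l,tp])
E
python3 plan.py
```

```text
time: 11.5
ee_pos: [0.5645, -0.0409, 0.1986]
tcp_rot: [-90.4, -0.2, 93.8]
wrist_force: [-0.0, 0.6, 0.6]
opening: 0.0364
[[402.0, 195.0], [438.0, 258.0], [381.0, 163.0], [483.0, 335.0]]
[]
[[255.88888889 285.72222222]]
t 11.6 [564.  -40.8 195.4] [-90.19  -0.21  93.76] q [-4.3  6.9 12.  94.9  0.2 -8. ] F [ 0.6 -0.3 -0.5] op 29.9
```

View pics/i.png

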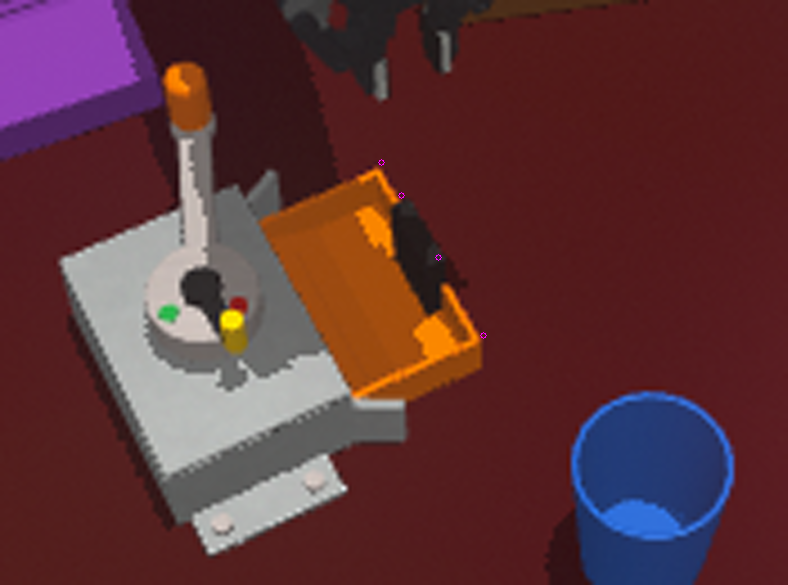

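The tray is home: its end edge is at about (430,250) crop, on the predicted markers, and the lug stands clear. The lever nub at (232,320) and the handle haven't moved. Next I'll work out the fingertip height bias and plan the lever flip.

```bash
python3 - <<'E'
from m import *
s=bot.camera("scene")
for c,dy in(((380,97),-.015),((445,70),.015)):
    u,v=c[0]/4.5+204.5,c[1]/4.5+214.5
    o,d=ray(s,u,v); y=-.041+dy
    print((o+d*(y-o[1])/d[1]).round(4),(o+d*(.564-o[0])/d[0]).round(4))
    print("pred of tip at reported",((px(s,[.564,y,.195])-[205,215]+.5)*4.5).round())
O=np.array([.5725,-.1752])
print("nub",O+.042*np.array([np.cos(np.radians(12.4)),np.sin(np.radians(12.4))]))
for X in ([.6135,-.1662],[.6143,-.1715],[.6123,-.170]): print(X,px(s,[*X,.130]).round(1))
E
python3 plan.py 613.5,-170,180,98
```

```text
[ 0.5597 -0.056   0.2099] [ 0.564  -0.0575  0.2165]
pred of tip at reported [[384. 118.]]
[ 0.5834 -0.026   0.2498] [ 0.564  -0.0182  0.2199]
pred of tip at reported [[433. 100.]]
nub [ 0.61352024 -0.16618112]
[0.6135, -0.1662] [[258.  284.3]]
[0.6143, -0.1715] [[256.2 285.3]]
[0.6123, -0.17] [[256.5 284.5]]
t 11.65 [563.4 -40.7 193.5] [-90.04  -0.24  93.76] q [-4.3  7.  11.8 94.8  0.2 -8. ] F [-0.1 -0.  -1.5] op 30.1
613.5,-170,180,98 [-132.3, 13.0, -41.5] [0.001, -0.074, 0.004]
```

```bash
python3 -m inch '[[[-50,0,-16],[0,-0.03,0],34],[[-90,0,-30],[0,-0.05,0],34],[[-132,5,-42],[0,-0.07,0],34],[[-132,10,-42],[0,-0.07,0],34],[[-132,10,-42],[0,-0.07,0],34],[[-132,10,-42],[0,-0.07,0],34]]'; python3 plan.py 613.5,-171,99,96
```

```text
time: 12.25
ee_pos: [0.6133, -0.1689, 0.1818]
tcp_rot: [-89.9, -0.3, 97.8]
wrist_force: [-0.9, -0.1, -0.4]
opening: 0.0337
t 12.25 [ 613.3 -168.9  181.8] [-89.94  -0.29  97.78] q [-15.5  17.2  22.5  95.4   0.2 -23.3] F [-0.9 -0.1 -0.4] op 33.7
613.5,-171,99,96 [-2.6, 82.8, -0.0] [-0.001, 0.031, 0.005]
```

```bash
python3 -m inch '[[[-2.6,25,0],[0,0.03,0],34],[[-2.6,48,0],[0,0.03,0.005],34],[[-2.6,62,0],[0,0.03,0.005],34],[[-2.6,72,0],[0,0.03,0.005],34],[[-2.6,79,0],[0,0.03,0.005],34],[[-2.6,83,0],[0,0.03,0.005],34],[[-2.6,83,0],[0,0.03,0.005],34]]';  python3 -m inch '[[[0,0,0],[0,0,0],22],[[0,0,0],[0,0,0],22],[[0,0,0],[0,0,0],22],[[0,0,0],[0,0,0],22]]' 20; python3 - <<'E'
from m import *
import math
o=bot.get_obs();s=bot.camera("scene")
M=px(s,[[.6135,-.1715,.135],[.6135,-.1715,.111]]);crop(s,(190,190,320,290),6,"j.png",M);print(((M-[190,190]+.5)*6).round())
E
```

```text
time: 12.95
ee_pos: [0.6136, -0.171, 0.0988]
tcp_rot: [-89.9, -0.0, 96.1]
wrist_force: [0.2, 0.5, -0.6]
opening: 0.0344
time: 13.35
ee_pos: [0.6137, -0.171, 0.0991]
tcp_rot: [-90.0, 0.0, 96.1]
wrist_force: [0.8, 0.0, -0.0]
opening: 0.0219
[[398. 568.]
 [403. 595.]]
```

View pics/j.png

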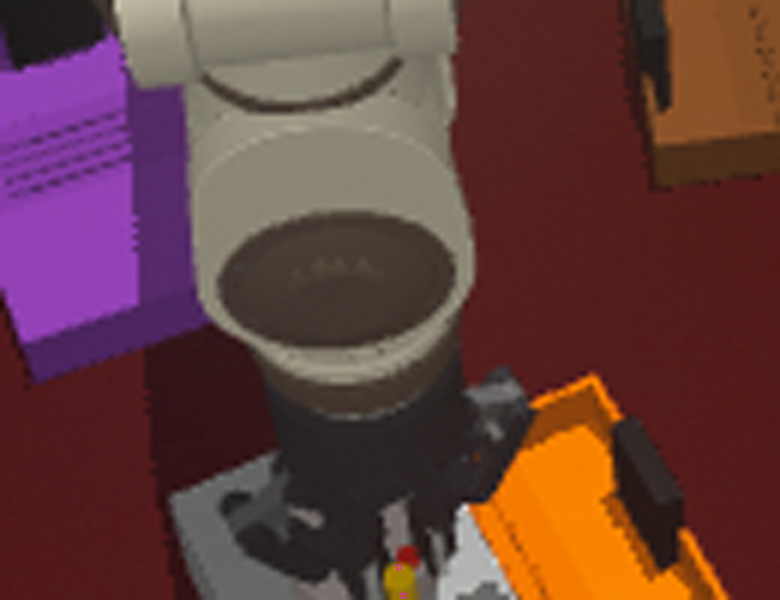

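```bash
python3 plan.py $(python3 -c "
from math import *
print(*['%.1f,%.1f,99,%.1f'%(572.5+42*cos(radians(a)),-175.2+42*sin(radians(a)),a+90) for a in (0,-10,-20,-30,-40,-45)])")
```

```text
t 13.4 [ 613.6 -171.    99. ] [-89.96  -0.    96.07] q [-15.6  16.2  12.1  85.9  -0.  -21.6] F [-0.5 -0.  -0.1] op 21.6
614.5,-175.2,99,90.0 [-4.3, -0.0, -0.4] [-0.001, 0.106, -0.0]
613.9,-182.5,99,80.0 [-11.5, -0.0, 0.9] [-0.001, 0.281, -0.0]
612.0,-189.6,99,70.0 [-18.3, -0.0, 3.6] [-0.001, 0.455, -0.0]
608.9,-196.2,99,60.0 [-24.5, 0.0, 7.4] [-0.001, 0.63, -0.0]
604.7,-202.2,99,50.0 [-30.1, 0.0, 12.2] [-0.001, 0.804, -0.0]
602.2,-204.9,99,45.0 [-32.5, 0.0, 14.9] [-0.001, 0.891, -0.0]
```

```bash
python3 -m inch '[[[-4.3,0,-0.4],[0,0.106,0],22],[[-8,0,0],[0,0.19,0],22],[[-11.5,0,0.9],[0,0.281,0],22],[[-15,0,2],[0,0.37,0],22],[[-18.3,0,3.6],[0,0.455,0],22],[[-18.3,0,3.6],[0,0.455,0],22]]'; cat > look.py <<'E'
from m import *
def run():
    t=bot.camera("top");s=bot.camera("scene");O=np.array([.5725,-.1752]);r={}
    # knob/nub seen: colour blobs
    for nm,lo,hi,bt,bs in(("nub",(24,150,100),(34,255,255),(360,185,415,245),(215,255,285,320)),("knob",(3,150,110),(20,255,255),(345,235,420,285),(205,205,290,262))):
        v=[]
        for p,b in((t,bt),(s,bs)):
            l,tp,rr,bb=b;m=cv2.inRange(cv2.cvtColor(p["frame"][tp:bb,l:rr],cv2.COLOR_RGB2HSV),lo,hi)
            n,_,st,c=cv2.connectedComponentsWithStats(m)
            if n>1:
                i=1+np.argmax(st[1:,4]);v.append((c[i]+[l,tp]).round(1).tolist());a=int(st[i,4])
                z={"nub":(.135,.129),"knob":(.137,.1245)}[nm][p is s]
                P=at(p,*v[-1],z);d=P[:2]-O;print(nm,"top" if p is t else "scene",v[-1],a,(P*1e3).round(1)[:2],"r",(np.hypot(*d)*1e3).round(1),"ang",np.degrees(np.arctan2(d[1],d[0])).round(1))
if __name__=="__main__":run()
E
python3 look.py; python3 plan.py
```

```text
time: 14.0
ee_pos: [0.6122, -0.1898, 0.0992]
tcp_rot: [-90.0, -0.0, 69.9]
wrist_force: [0.3, 1.0, 1.1]
opening: 0.022
nub scene [250.8, 287.6] 12 [ 614.4 -186.2] r 43.3 ang -14.6
knob top [354.7, 244.9] 425 [505.4 -88.4] r 109.7 ang 127.7
knob scene [281.6, 258.1] 122 [561.6 -81.2] r 94.7 ang 96.6
t 14.1 [ 612.  -189.6   99. ] [-8.996e+01  2.000e-02  7.013e+01] q [-17.2  16.7  12.7  86.1  -0.    2.7] F [ 0.4 -0.3 -0.5] op 22.5
```

The nub follows the fingers: -14.6° with the tool at -20°. Continuing.

```bash
python3 plan.py $(python3 -c "
from math import *
print(*['%.1f,%.1f,99,%.1f'%(572.5+42*cos(radians(a)),-175.2+42*sin(radians(a)),a+90) for a in (-28,-37,-45)])")
```

```text
t 14.1 [ 612.  -189.6   99. ] [-8.996e+01  2.000e-02  7.013e+01] q [-17.2  16.7  12.7  86.1  -0.    2.7] F [ 0.4 -0.3 -0.5] op 22.5
609.6,-194.9,99,62.0 [-5.8, 0.0, 0.4] [-0.001, 0.142, -0.0]
606.0,-200.5,99,53.0 [-12.3, 0.0, 1.9] [-0.001, 0.299, -0.0]
602.2,-204.9,99,45.0 [-17.7, 0.0, 4.0] [-0.001, 0.439, -0.001]
```

```bash
python3 -m inch '[[[-3,0,0],[0,0.07,0],22],[[-5.8,0,0.4],[0,0.142,0],22],[[-9,0,1],[0,0.22,0],22],[[-12.3,0,1.9],[0,0.3,0],22],[[-15,0,3],[0,0.37,0],22],[[-17.7,0,4],[0,0.44,0],22],[[-17.7,0,4],[0,0.44,0],22]]'; python3 look.py;python3 plan.py $(python3 -c "
from math import *
print(*['%.1f,%.1f,99,%.1f'%(572.5+42*cos(radians(a)),-175.2+42*sin(radians(a)),a+90) for a in (-48,-51,-54)])")
```

```text
time: 14.8
ee_pos: [0.6023, -0.2049, 0.0991]
tcp_rot: [-90.0, 0.0, 45.0]
wrist_force: [1.2, -0.5, -0.3]
opening: 0.022
nub scene [243.8, 292.7] 6 [ 621.  -207.3] r 58.2 ang -33.5
knob top [354.7, 245.0] 426 [505.1 -88.4] r 109.9 ang 127.8
knob scene [281.6, 258.1] 122 [561.6 -81.2] r 94.7 ang 96.6
t 14.9 [ 602.2 -204.8   99.1] [-8.997e+01  4.000e-02  4.511e+01] q [-18.8  16.1  11.9  85.9  -0.   26.1] F [ 0.4 -0.9 -0.1] op 22.5
600.6,-206.4,99,42.0 [-2.3, 0.1, -0.0] [-0.0, 0.054, -0.001]
598.9,-207.8,99,39.0 [-4.4, 0.1, 0.2] [-0.0, 0.107, -0.001]
597.2,-209.2,99,36.0 [-6.6, 0.1, 0.4] [-0.0, 0.159, -0.001]
```

Nearly there. Now small steps, watching the force (the handle would start to move at about 6 N).

```bash
python3 -m inch '[[[-2.3,0,0],[0,0.054,0],22],[[-2.3,0,0],[0,0.054,0],22]]'; python3 plan.py; python3 -m inch '[[[-2.1,0,0.2],[0,0.053,0],22],[[-2.1,0,0.2],[0,0.053,0],22],[[-2.1,0,0.2],[0,0.053,0],22]]'; python3 plan.py; python3 plan.py
```

```text
time: 15.1
ee_pos: [0.6007, -0.2063, 0.0991]
tcp_rot: [-90.0, 0.0, 42.1]
wrist_force: [1.9, 0.1, 0.0]
opening: 0.0222
t 15.1 [ 600.7 -206.3   99.1] [-8.998e+01  3.000e-02  4.210e+01] q [-18.9  15.9  11.8  85.9  -0.   29. ] F [1.9 0.1 0. ] op 22.2
time: 15.4
ee_pos: [0.5991, -0.2075, 0.0991]
tcp_rot: [-90.0, 0.0, 39.2]
wrist_force: [2.0, -0.7, 0.6]
opening: 0.0222
t 15.4 [ 599.1 -207.5   99.1] [-8.999e+01  4.000e-02  3.924e+01] q [-19.1  15.8  11.6  85.8  -0.   31.7] F [ 2.  -0.7  0.6] op 22.2
t 15.4 [ 599.1 -207.5   99.1] [-8.999e+01  4.000e-02  3.924e+01] q [-19.1  15.8  11.6  85.8  -0.   31.7] F [ 2.  -0.7  0.6] op 22.2
```

```bash
python3 -m inch '[[[-1.5,0,0.1],[0,0.035,0],22],[[-1.5,0,0.1],[0,0.035,0],22],[[-1.5,0,0.1],[0,0.035,0],22]]'; python3 -m inch '[[[-1,0,0.1],[0,0.025,0],22],[[-1,0,0.1],[0,0.025,0],22],[[-1,0,0.1],[0,0.025,0],22]]';  python3 plan.py
```

```text
time: 15.7
ee_pos: [0.598, -0.2083, 0.0991]
tcp_rot: [-90.0, 0.0, 37.3]
wrist_force: [2.4, 0.6, 0.3]
opening: 0.0219
time: 16.0
ee_pos: [0.5973, -0.2088, 0.0992]
tcp_rot: [-90.0, 0.0, 35.9]
wrist_force: [3.3, 1.0, -0.6]
opening: 0.0222
t 16.0 [ 597.3 -208.8   99.2] [-9.000e+01  1.000e-02  3.594e+01] q [-19.3  15.6  11.3  85.8  -0.   34.8] F [ 3.3  1.  -0.6] op 22.2
```

```bash
python3 -m inch '[[[0.5,0,0],[0,0,0],30],[[0.5,0,0],[0,0,0],30],[[0,-40,0],[0,0,0],30],[[0,-85,0],[0,0,0],30],[[-60,-95,-60],[0,0,0],30],[[-90,-95,-90],[0,0,0],30],[[-90,-95,-90],[0,0,0],30],[[-90,-95,-90],[0,0,0],30]]'; python3 look.py;python3 plan.py 452.5,-139,185,36
```

```text
time: 16.8
ee_pos: [0.5759, -0.338, 0.1936]
tcp_rot: [-90.0, 0.1, 35.7]
wrist_force: [-0.2, -0.2, -0.4]
opening: 0.0303
nub top [397.4, 206.3] 14 [ 600.1 -206.1] r 41.4 ang -48.3
nub scene [240.9, 286.6] 17 [ 601.6 -208.1] r 43.9 ang -48.5
knob top [354.7, 244.9] 425 [505.4 -88.4] r 109.7 ang 127.7
knob scene [246.9, 235.5] 129 [ 457.  -139.9] r 120.8 ang 163.0
t 16.9 [ 576.8 -334.9  193.8] [-8.995e+01  4.000e-02  3.586e+01] q [-30.1  22.2  30.2  98.1  -0.   24. ] F [-0.5  1.4  0.2] op 29.7
452.5,-139,185,36 [14.0, 9.0, 231.6] [-0.001, -0.002, -0.001]
```

Both cameras put the nub at -48.4°, so the lever is at the green stop to within measurement error. The handle shifted by no more than 1°. Now to the knob.

```bash
python3 -m inch '[[[14,5,60],[0,0,0],60],[[14,9,120],[0,0,0],60],[[14,9,180],[0,0,0],60],[[15,9,230],[0,0,0],60],[[15,9,230],[0,0,0],60],[[15,9,230],[0,0,0],60],[[15,9,230],[0,0,0],60]]'; python3 plan.py 453.5,-140,86,36
```

```text
time: 17.6
ee_pos: [0.4541, -0.1385, 0.1855]
tcp_rot: [-90.0, -0.0, 36.0]
wrist_force: [0.5, -0.0, -0.6]
opening: 0.06
t 17.6 [ 454.1 -138.5  185.5] [-9.002e+01 -1.000e-02  3.600e+01] q [-17.   -5.5  -1.7  93.8  -0.   37. ] F [ 0.5 -0.  -0.6] op 60.0
453.5,-140,86,36 [-1.4, 99.5, -0.9] [0.0, 0.0, 0.0]
```

```bash
python3 -m inch '[[[-1.4,30,-1],[0,0,0],60],[[-1.4,60,-1],[0,0,0],60],[[-1.4,80,-1],[0,0,0],60],[[-1.4,92,-1],[0,0,0],60],[[-1.4,99,-1],[0,0,0],60],[[-1.4,99,-1],[0,0,0],60]]'; python3 -m inch '[[[0,0,0],[0,0,0],20],[[0,0,0],[0,0,0],20],[[0,0,0],[0,0,0],20],[[0,0,0],[0,0,0],20],[[0,0,0],[0,0,0],20],[[0,0,0],[0,0,0],20],[[0,0,0],[0,0,0],20]]' 20;python3 plan.py
```

```text
time: 18.2
ee_pos: [0.4536, -0.1402, 0.0861]
tcp_rot: [-90.0, 0.0, 36.0]
wrist_force: [0.1, -0.6, -0.0]
opening: 0.0601
time: 18.9
ee_pos: [0.4543, -0.1404, 0.0871]
tcp_rot: [-90.1, -0.0, 36.0]
wrist_force: [1.5, -0.1, 5.9]
opening: 0.0246
t 18.9 [ 454.3 -140.4   87.1] [-9.008e+01 -4.000e-02  3.600e+01] q [-17.2  -6.1 -13.1  82.9  -0.   36.8] F [ 1.5 -0.1  5.9] op 24.6
```

The knob is gripped at 24.6 mm, the same 1.6 mm low as on the lug. Now the counter-clockwise free-wheel swing.

```bash
cat > arc.py <<'E'
import sys
from m import *
# arc.py end step [r]: knob arc about ratchet axis from the present angle, yaw kept
o=bot.get_obs();R0=R.from_euler('xyz',o["tcp_rot"],degrees=True);O=np.array([572.5,-175.2]);p=o["ee_pos"]*1e3
d=p[:2]-O;a0=np.degrees(np.arctan2(d[1],d[0]))%360;r0=np.hypot(*d)
F=o["wrist_force"];tg=np.array([-d[1],d[0]])/r0
print("t",round(o["time"],2),"ang",a0.round(2),"handle",np.radians(a0-183.66).round(3),"r",r0.round(1),"z",p[2].round(1),"Ftan",(F[:2]@tg).round(1),"Frad",(F[:2]@d/r0).round(1),"Fz",F[2].round(1),"op",round(o["opening"]*1e3,1))
if len(sys.argv)>2:
    e,s=map(float,sys.argv[1:3]);r=float(sys.argv[3]) if len(sys.argv)>3 else 124.
    n=int(np.ceil(abs(e-a0)/s))
    for k in range(1,n+1):
        a=np.radians(a0+(e-a0)*k/n);q=np.array([*(O+r*np.array([np.cos(a),np.sin(a)])),float(sys.argv[4]) if len(sys.argv)>4 else 87.])
        print(R0.inv().apply(q-p).round(0).astype(int).tolist(),end=" ")
    print()
E
python3 arc.py 214 4.5
```

```text
t 18.9 ang 163.61 handle -0.35 r 123.2 z 87.1 Ftan -0.3 Frad -1.5 Fz 5.9 op 24.6
[-7, 0, -5] [-14, 0, -11] [-20, 0, -18] [-26, 0, -25] [-31, 0, -33] [-35, 0, -41] [-39, 0, -49] [-42, 0, -58] [-45, 0, -66] [-47, 0, -75] [-48, 0, -84] [-49, 0, -93]
```

```bash
python3 -m inch '[[[-7,0,-5],[0,0,0],20],[[-14,0,-11],[0,0,0],20],[[-20,0,-18],[0,0,0],20],[[-26,0,-25],[0,0,0],20],[[-31,0,-33],[0,0,0],20],[[-35,0,-41],[0,0,0],20],[[-39,0,-49],[0,0,0],20],[[-42,0,-58],[0,0,0],20],[[-45,0,-66],[0,0,0],20],[[-47,0,-75],[0,0,0],20],[[-48,0,-84],[0,0,0],20],[[-49,0,-93],[0,0,0],20],[[-49,0,-93],[0,0,0],20]]'; python3 arc.py 217 1.5
```

```text
time: 20.2
ee_pos: [0.4695, -0.2466, 0.0872]
tcp_rot: [-90.2, 0.1, 35.9]
wrist_force: [-2.4, -6.6, 1.6]
opening: 0.025
t 20.2 ang 214.74 handle 0.542 r 125.3 z 87.2 Ftan 4.1 Frad 5.7 Fz 1.6 op 25.0
[1, 0, -2] [1, 0, -5]
```

```bash
python3 -m inch '[[[1,0,-2],[0,0,0],20],[[1,0,-3],[0,0,0],20],[[1,0,-4],[0,0,0],20]]'; python3 arc.py 152 4.5
```

```text
time: 20.5
ee_pos: [0.4719, -0.2502, 0.0871]
tcp_rot: [-90.1, 0.2, 35.9]
wrist_force: [-8.5, 2.0, 6.4]
opening: 0.0252
t 20.5 ang 216.69 handle 0.576 r 125.5 z 87.1 Ftan -6.7 Frad 5.6 Fz 6.4 op 25.2
[2, 0, 9] [3, 0, 19] [4, 0, 28] [7, 0, 37] [10, 0, 46] [13, 0, 54] [17, 0, 63] [22, 0, 71] [28, 0, 78] [34, 0, 85] [40, 0, 92] [47, 0, 98] [55, 0, 104] [63, 0, 109] [71, 0, 113]
```

```bash
python3 -m inch '[[[1,0,-2],[0,0,0],20],[[1,0,-3],[0,0,0],20],[[1,0,-3],[0,0,0],20]]'; python3 arc.py 154 4.5 125.5
```

```text
time: 20.8
ee_pos: [0.4719, -0.2504, 0.087]
tcp_rot: [-89.8, 0.3, 35.9]
wrist_force: [-16.4, 11.5, 12.4]
opening: 0.0251
t 20.8 ang 216.8 handle 0.578 r 125.6 z 87.0 Ftan -19.1 Frad 6.3 Fz 12.4 op 25.1
[0, 0, 10] [1, 0, 20] [3, 0, 29] [6, 0, 39] [9, 0, 48] [13, 0, 57] [17, 0, 66] [23, 0, 74] [29, 0, 82] [35, 0, 89] [42, 0, 96] [50, 0, 102] [58, 0, 108] [66, 0, 113]
```

It stopped firmly at the end (0.55), with 19 N. First clockwise stroke.

```bash
python3 -m inch '[[[0,0,10],[0,0,0],20],[[1,0,20],[0,0,0],20],[[3,0,29],[0,0,0],20],[[6,0,39],[0,0,0],20],[[9,0,48],[0,0,0],20],[[13,0,57],[0,0,0],20],[[17,0,66],[0,0,0],20],[[23,0,74],[0,0,0],20],[[29,0,82],[0,0,0],20],[[35,0,89],[0,0,0],20],[[42,0,96],[0,0,0],20],[[50,0,102],[0,0,0],20],[[58,0,108],[0,0,0],20],[[64,0,112],[0,0,0],20],[[64,0,112],[0,0,0],20]]' 30; python3 arc.py 216 4.5 125
```

```text
time: 22.3
ee_pos: [0.4607, -0.1231, 0.0873]
tcp_rot: [-90.1, 0.2, 35.9]
wrist_force: [10.7, -7.2, -5.2]
opening: 0.0249
t 22.3 ang 155.01 handle -0.5 r 123.3 z 87.3 Ftan 2.0 Frad -12.8 Fz -5.2 op 24.9
[-9, 0, -3] [-17, 0, -9] [-24, 0, -15] [-31, 0, -22] [-37, 0, -29] [-43, 0, -36] [-48, 1, -44] [-52, 1, -53] [-56, 1, -62] [-59, 1, -70] [-62, 1, -80] [-64, 1, -89] [-65, 1, -98] [-65, 1, -108]
```

The end points show the ratchet axis at about (573.4,-178.0); with it both end angles agree with the stops. I've updated it. Return stroke next.

```bash
sed -i 's/\[572.5,-175.2\]/[573.4,-178.0]/; s/else 124\./else 125./' arc.py; python3 arc.py 215 5
```

```text
t 22.3 ang 154.03 handle -0.517 r 125.3 z 87.3 Ftan 1.8 Frad -12.8 Fz -5.2 op 24.9
[-9, 0, -5] [-17, 0, -11] [-25, 0, -18] [-32, 0, -25] [-39, 0, -33] [-45, 0, -41] [-50, 1, -50] [-55, 1, -59] [-59, 1, -68] [-62, 1, -78] [-64, 1, -88] [-65, 1, -98] [-66, 1, -109]
```

```bash
python3 -m inch '[[[-9,0,-5],[0,0,0],20],[[-17,0,-11],[0,0,0],20],[[-25,0,-18],[0,0,0],20],[[-32,0,-25],[0,0,0],20],[[-39,0,-33],[0,0,0],20],[[-45,0,-41],[0,0,0],20],[[-50,0,-50],[0,0,0],20],[[-55,0,-59],[0,0,0],20],[[-59,0,-68],[0,0,0],20],[[-62,0,-78],[0,0,0],20],[[-64,0,-88],[0,0,0],20],[[-65,0,-98],[0,0,0],20],[[-66,0,-109],[0,0,0],20],[[-66,0,-109],[0,0,0],20]]'; python3 arc.py 153.5 5
```

```text
time: 23.7
ee_pos: [0.4714, -0.2501, 0.0873]
tcp_rot: [-89.9, 0.1, 35.9]
wrist_force: [5.5, 4.9, -3.2]
opening: 0.0243
t 23.7 ang 215.27 handle 0.552 r 124.9 z 87.3 Ftan -0.8 Frad -7.3 Fz -3.2 op 24.3
[0, 0, 10] [2, 0, 21] [4, 0, 31] [7, 0, 41] [11, 0, 50] [16, 0, 59] [21, 0, 68] [27, 0, 77] [34, 0, 84] [42, 0, 92] [50, 0, 98] [58, 0, 104] [67, 0, 109]
```

```bash
python3 -m inch '[[[0,0,10],[0,0,0],20],[[2,0,21],[0,0,0],20],[[4,0,31],[0,0,0],20],[[7,0,41],[0,0,0],20],[[11,0,50],[0,0,0],20],[[16,0,59],[0,0,0],20],[[21,0,68],[0,0,0],20],[[27,0,77],[0,0,0],20],[[34,0,84],[0,0,0],20]]'; python3 arc.py 153.5 5
```

```text
time: 24.6
ee_pos: [0.4494, -0.1636, 0.0873]
tcp_rot: [-90.0, 0.2, 35.8]
wrist_force: [-0.4, -5.7, -1.7]
opening: 0.0244
t 24.6 ang 173.38 handle -0.179 r 124.9 z 87.3 Ftan 5.7 Frad -0.3 Fz -1.7 op 24.4
[8, 0, 8] [16, 0, 15] [25, 0, 21] [34, 0, 26]
```

```bash
python3 -m inch '[[[8,0,8],[0,0,0],20],[[16,0,15],[0,0,0],20],[[25,0,21],[0,0,0],20],[[33,0,25],[0,0,0],20],[[33,0,25],[0,0,0],20]]'; python3 arc.py 215 5
```

```text
time: 25.1
ee_pos: [0.4606, -0.1245, 0.0872]
tcp_rot: [-90.0, 0.4, 35.8]
wrist_force: [-4.8, -1.2, 3.5]
opening: 0.0247
t 25.1 ang 154.64 handle -0.506 r 124.9 z 87.2 Ftan 3.1 Frad 3.8 Fz 3.5 op 24.7
[-9, 0, -5] [-17, 0, -11] [-25, 0, -18] [-32, 0, -25] [-38, 0, -32] [-44, 1, -41] [-49, 1, -49] [-54, 1, -58] [-58, 1, -68] [-61, 1, -78] [-63, 1, -87] [-64, 1, -97] [-65, 1, -108]
```

Third return, then a third stroke in parts.

```bash
python3 -m inch '[[[-9,0,-5],[0,0,0],20],[[-17,0,-11],[0,0,0],20],[[-25,0,-18],[0,0,0],20],[[-32,0,-25],[0,0,0],20],[[-38,0,-32],[0,0,0],20],[[-44,0,-41],[0,0,0],20],[[-49,0,-49],[0,0,0],20],[[-54,0,-58],[0,0,0],20],[[-58,0,-68],[0,0,0],20],[[-61,0,-78],[0,0,0],20],[[-63,0,-87],[0,0,0],20],[[-64,0,-97],[0,0,0],20],[[-65,0,-108],[0,0,0],20],[[-65,0,-108],[0,0,0],20]]'; python3 arc.py 153.5 4
```

```text
time: 26.5
ee_pos: [0.4714, -0.2503, 0.0874]
tcp_rot: [-89.9, 0.4, 35.9]
wrist_force: [2.5, 5.3, -7.1]
opening: 0.0247
t 26.5 ang 215.32 handle 0.553 r 125.0 z 87.4 Ftan -2.9 Frad -5.1 Fz -7.1 op 24.7
[0, 0, 8] [1, 0, 17] [3, 0, 25] [5, 0, 33] [7, 0, 41] [11, 0, 49] [14, 0, 57] [18, 0, 64] [23, 0, 71] [28, 0, 78] [34, 0, 84] [40, 0, 90] [46, 0, 96] [53, 0, 101] [60, 0, 105] [67, 0, 110]
```

```bash
python3 -m inch '[[[0,0,8],[0,0,0],20],[[1,0,17],[0,0,0],20],[[3,0,25],[0,0,0],20],[[3,0,25],[0,0,0],20]]'; python3 arc.py;  python3 -m inch '[[[2,0,8],[0,0,0],20],[[4,0,16],[0,0,0],20],[[4,0,16],[0,0,0],20]]'; python3 arc.py 153.5 4
```

```text
time: 26.9
ee_pos: [0.4589, -0.228, 0.0873]
tcp_rot: [-89.9, 0.4, 35.9]
wrist_force: [1.4, 0.6, -5.4]
opening: 0.0245
t 26.9 ang 203.58 handle 0.348 r 125.0 z 87.3 Ftan -0.0 Frad -1.5 Fz -5.4 op 24.5
time: 27.2
ee_pos: [0.4533, -0.2126, 0.0874]
tcp_rot: [-90.0, 0.4, 35.9]
wrist_force: [6.5, -1.2, -8.0]
opening: 0.0252
t 27.2 ang 196.09 handle 0.217 r 125.0 z 87.4 Ftan 2.9 Frad -5.9 Fz -8.0 op 25.2
[3, 0, 8] [7, 0, 15] [11, 0, 23] [16, 0, 30] [21, 0, 37] [26, 0, 43] [32, 0, 49] [39, 0, 54] [45, 0, 60] [52, 0, 64] [60, 0, 68]
```

```bash
python3 -m inch '[[[3,0,8],[0,0,0],20],[[7,0,15],[0,0,0],20],[[7,0,15],[0,0,0],20]]'; python3 arc.py 153.5 4;
```

```text
time: 27.5
ee_pos: [0.45, -0.1967, 0.0874]
tcp_rot: [-90.1, 0.4, 35.9]
wrist_force: [2.1, -4.1, -5.8]
opening: 0.0246
t 27.5 ang 188.64 handle 0.087 r 124.8 z 87.4 Ftan 4.4 Frad -1.5 Fz -5.8 op 24.6
[4, 0, 8] [9, 0, 15] [14, 0, 21] [19, 0, 28] [25, 0, 34] [32, 0, 40] [39, 0, 45] [46, 0, 49] [53, 0, 54]
```

```bash
python3 -m inch '[[[4,0,8],[0,0,0],20],[[9,0,15],[0,0,0],20],[[9,0,15],[0,0,0],20]]'; python3 arc.py 153.5 4;
```

```text
time: 27.8
ee_pos: [0.4488, -0.182, 0.0875]
tcp_rot: [-90.4, 0.6, 35.8]
wrist_force: [1.9, -16.8, -8.6]
opening: 0.0244
t 27.8 ang 181.85 handle -0.032 r 124.7 z 87.5 Ftan 16.8 Frad -1.4 Fz -8.6 op 24.4
[4, 0, 6] [9, 0, 12] [14, 0, 18] [20, 0, 23] [26, 0, 28] [32, 0, 33] [39, 0, 37] [45, 0, 41]
```

```bash
python3 -m inch '[[[2,0,3],[0,0,0],20],[[2,0,3],[0,0,0],20],[[2,0,3],[0,0,0],20]]'; python3 arc.py;python3 -m inch '[[[2,0,3],[0,0,0],20],[[2,0,3],[0,0,0],20],[[2,0,3],[0,0,0],20]]'; python3 arc.py
```

```text
time: 28.1
ee_pos: [0.4487, -0.1816, 0.0875]
tcp_rot: [-90.7, 0.9, 35.7]
wrist_force: [3.2, -17.0, -10.2]
opening: 0.0246
t 28.1 ang 181.66 handle -0.035 r 124.7 z 87.5 Ftan 17.1 Frad -2.7 Fz -10.2 op 24.6
time: 28.4
ee_pos: [0.4488, -0.1813, 0.0876]
tcp_rot: [-91.0, 1.1, 35.6]
wrist_force: [3.3, -18.3, -9.4]
opening: 0.0244
t 28.4 ang 181.52 handle -0.037 r 124.7 z 87.6 Ftan 18.3 Frad -2.8 Fz -9.4 op 24.4
```

```bash
python3 -m inch '[[[3,0,5],[0.012,0,-0.02],20],[[5,0,8],[0.012,0,-0.02],20],[[5,0,8],[0.012,0,-0.02],20],[[5,0,8],[0.012,0,-0.02],20]]' 60; python3 arc.py; python3 plan.py
```

```text
time: 28.8
ee_pos: [0.449, -0.176, 0.0877]
tcp_rot: [-90.7, 0.1, 35.4]
wrist_force: [5.7, -21.3, -9.6]
opening: 0.0238
t 28.8 ang 179.07 handle -0.08 r 124.5 z 87.7 Ftan 21.2 Frad -6.1 Fz -9.6 op 23.8
t 28.8 [ 449.  -176.    87.7] [-90.72   0.13  35.44] q [-21.1  -5.7 -12.6  82.5  -0.5  33.5] F [  5.7 -21.3  -9.6] op 23.8
```

```bash
python3 -m inch '[[[3,0,5],[0,0,0],20],[[6,0,9],[0,0,0],20],[[6,0,9],[0,0,0],20],[[6,0,9],[0,0,0],20]]'; python3 arc.py; python3 look.py
```

```text
time: 29.2
ee_pos: [0.4493, -0.17, 0.0878]
tcp_rot: [-91.2, 0.4, 35.3]
wrist_force: [6.2, -26.4, -12.0]
opening: 0.0238
t 29.2 ang 176.29 handle -0.129 r 124.3 z 87.8 Ftan 25.9 Frad -7.9 Fz -12.0 op 23.8
nub top [394.0, 204.1] 16 [ 606.4 -197.9] r 40.8 ang -33.8
nub scene [244.9, 287.6] 17 [ 608.4 -199.8] r 43.5 ang -34.4
knob top [354.7, 244.9] 425 [505.4 -88.4] r 109.7 ang 127.7
knob scene [281.6, 258.1] 122 [561.6 -81.2] r 94.7 ang 96.6
```

The nub confirms the handle really is still turning, against a rising spring load. Continuing until it's hard.

```bash
python3 -m inch '[[[4,0,5],[0.01,0,0],20],[[7,0,10],[0.015,0,0],20],[[7,0,10],[0.015,0,0],20],[[7,0,10],[0.015,0,0],20]]' 80; python3 arc.py; python3 -m inch '[[[4,0,5],[0.01,0,0],20],[[8,0,10],[0.01,0,0],20],[[8,0,10],[0.01,0,0],20],[[8,0,10],[0.01,0,0],20]]'; python3 arc.py 153.5 3
```

```text
time: 29.7
ee_pos: [0.4497, -0.1636, 0.0879]
tcp_rot: [-90.9, 0.8, 35.1]
wrist_force: [4.0, -32.9, -11.2]
opening: 0.0232
t 29.7 ang 173.36 handle -0.18 r 124.5 z 87.9 Ftan 32.2 Frad -7.8 Fz -11.2 op 23.2
time: 30.1
ee_pos: [0.4505, -0.1575, 0.0879]
tcp_rot: [-91.0, 1.2, 34.8]
wrist_force: [1.9, -37.8, -10.6]
opening: 0.0228
t 30.1 ang 170.55 handle -0.229 r 124.5 z 87.9 Ftan 37.0 Frad -8.0 Fz -10.6 op 22.8
[4, 1, 5] [9, 1, 9] [14, 0, 13] [19, 0, 16] [24, 0, 20] [29, 0, 23]
```

37 N is about 6 times the normal load. I'll ease off to see whether it springs back, which would mean a compliant hard stop.

```bash
python3 -m inch '[[[-2,0,-3],[0,0,0],20],[[-2,0,-3],[0,0,0],20],[[-2,0,-3],[0,0,0],20]]'; python3 arc.py; python3 -m inch '[[[-5,0,-8],[0,0,0],20],[[-8,0,-16],[0,0,0],20],[[-9,0,-24],[0,0,0],20],[[-9,0,-24],[0,0,0],20]]' 40; python3 arc.py 170 3
```

```text
time: 30.4
ee_pos: [0.4495, -0.1661, 0.0879]
tcp_rot: [-91.4, 1.7, 34.6]
wrist_force: [-3.3, -27.7, -9.8]
opening: 0.0232
t 30.4 ang 174.51 handle -0.16 r 124.5 z 87.9 Ftan 27.9 Frad 0.6 Fz -9.8 op 23.2
time: 30.8
ee_pos: [0.4497, -0.1923, 0.0876]
tcp_rot: [-91.0, 2.3, 34.4]
wrist_force: [-26.8, -7.5, 2.2]
opening: 0.0234
t 30.8 ang 186.58 handle 0.051 r 124.6 z 87.6 Ftan 4.3 Frad 27.5 Fz 2.2 op 23.4
[3, 0, 5] [6, 0, 11] [9, 0, 16] [13, 0, 20] [17, 0, 25] [21, -1, 29]
```

It is elastic: the angle springs back while the load holds, so the screw is on its hard stop. One more short stroke to confirm.

```bash
python3 arc.py 204 4; python3 -m inch '[[[0,0,-9],[0.018,0,-0.036],20],[[0,0,-18],[0.018,0,-0.036],20],[[-1,0,-27],[0.018,0,-0.036],20],[[-1,0,-36],[0.018,0,-0.036],20],[[-1,0,-36],[0.018,0,-0.036],20]]'; python3 arc.py 180 4
```

```text
t 30.8 ang 186.58 handle 0.051 r 124.6 z 87.6 Ftan 4.3 Frad 27.5 Fz 2.2 op 23.4
[-4, 1, -7] [-7, 1, -14] [-9, 1, -21] [-11, 2, -28] [-13, 2, -36] 
time: 31.3
ee_pos: [0.4592, -0.2266, 0.0875]
tcp_rot: [-89.7, 1.4, 34.1]
wrist_force: [-48.7, -20.5, 11.8]
opening: 0.0232
t 31.3 ang 203.07 handle 0.339 r 124.1 z 87.5 Ftan -0.2 Frad 52.9 Fz 11.8 op 23.2
[1, 0, 8] [3, 0, 16] [6, 0, 24] [10, 0, 32] [14, 0, 39] [18, 0, 46]
```

```bash
python3 -m inch '[[[1,0,8],[0,0,0],20],[[3,0,16],[0,0,0],20],[[3,0,16],[0,0,0],20]]' 30; python3 arc.py; python3 -m inch '[[[3,0,8],[0,0,0],20],[[3,0,8],[0,0,0],20]]'; python3 arc.py 180 4
```

```text
time: 31.6
ee_pos: [0.4524, -0.2111, 0.0876]
tcp_rot: [-89.6, 1.4, 34.2]
wrist_force: [-1.1, 0.9, -3.5]
opening: 0.0229
t 31.6 ang 195.28 handle 0.203 r 125.5 z 87.6 Ftan -1.2 Frad 0.9 Fz -3.5 op 22.9
time: 31.8
ee_pos: [0.4503, -0.202, 0.0876]
tcp_rot: [-89.6, 1.4, 34.2]
wrist_force: [-0.1, -0.9, -4.6]
opening: 0.023
t 31.8 ang 191.05 handle 0.129 r 125.5 z 87.6 Ftan 0.9 Frad 0.2 Fz -4.6 op 23.0
[4, 1, 7] [8, 1, 14] [12, 0, 21]
```

```bash
python3 -m inch '[[[4,0,7],[0,0,0],20],[[4,0,7],[0,0,0],20],[[4,0,7],[0,0,0],20]]' 30; python3 arc.py; python3 -m inch '[[[5,0,8],[0,0,0],20],[[8,0,14],[0,0,0],20],[[8,0,14],[0,0,0],20],[[8,0,14],[0,0,0],20]]' 60; python3 arc.py;python3 look.py
```

```text
time: 32.1
ee_pos: [0.4492, -0.1947, 0.0877]
tcp_rot: [-89.7, 1.5, 34.2]
wrist_force: [-3.3, -5.2, -3.5]
opening: 0.0234
t 32.1 ang 187.64 handle 0.069 r 125.3 z 87.7 Ftan 4.7 Frad 4.0 Fz -3.5 op 23.4
time: 32.5
ee_pos: [0.4482, -0.1812, 0.0878]
tcp_rot: [-90.0, 1.7, 34.1]
wrist_force: [1.2, -15.7, -6.2]
opening: 0.0228
t 32.5 ang 181.45 handle -0.039 r 125.3 z 87.8 Ftan 15.8 Frad -0.8 Fz -6.2 op 22.8
nub top [392.4, 203.7] 14 [ 607.7 -193.9] r 39.9 ang -28.0
nub scene [246.1, 287.6] 17 [ 609.6 -197. ] r 43.0 ang -30.4
knob top [354.7, 244.9] 425 [505.4 -88.4] r 109.7 ang 127.7
knob scene [281.6, 258.1] 122 [561.6 -81.2] r 94.7 ang 96.6
```

The torque curve repeats (16 N at the same angle), so the screw didn't move further even at 37 N: hard stop. Easing off and letting go.

```bash
python3 arc.py 187.5 3 125; python3 -m inch '[[[-3,0,-5],[0,0,0],20],[[-6,0,-9],[0,0,0],20],[[-7,0,-12],[0,0,0],20],[[-7,0,-12],[0,0,0],20]]' 20; python3 arc.py
```

```text
t 32.6 ang 181.45 handle -0.039 r 125.3 z 87.8 Ftan 17.2 Frad -1.3 Fz -6.1 op 23.0
[-2, 1, -4] [-4, 1, -8] [-6, 1, -12] 
time: 33.0
ee_pos: [0.4492, -0.1956, 0.0877]
tcp_rot: [-90.0, 1.8, 34.1]
wrist_force: [2.2, -7.1, -8.6]
opening: 0.0231
t 33.0 ang 188.09 handle 0.077 r 125.5 z 87.7 Ftan 7.3 Frad -1.2 Fz -8.6 op 23.1
```

```bash
python3 -m inch '[[[0,0,0],[0,0,0],60],[[0,0,0],[0,0,0],60],[[0,0,0],[0,0,0],60],[[0,0,0],[0,0,0],60],[[0,0,0],[0,0,0],60],[[0,-30,0],[0,0,0],60],[[0,-70,0],[0,0,0],60],[[0,-110,0],[0,0,0],60],[[0,-120,0],[0,0,0],60]]'; python3 plan.py 360,-330,220,35
```

```text
time: 33.9
ee_pos: [0.4534, -0.1939, 0.2122]
tcp_rot: [-90.3, 1.6, 34.1]
wrist_force: [-0.2, 0.4, -0.9]
opening: 0.0597
t 33.9 [ 453.4 -193.9  212.2] [-90.28   1.58  34.11] q [-22.2  -1.8   4.8  97.2  -1.5  33.7] F [-0.2  0.4 -0.9] op 59.7
360,-330,220,35 [-153.8, -3.3, -60.3] [0.005, -0.015, -0.028]
```

```bash
python3 -m inch '[[[-50,-4,-20],[0,0,0],60],[[-100,-4,-40],[0,0,0],60],[[-150,-4,-60],[0,0,0],60],[[-150,-4,-60],[0,0,0],60],[[-150,-4,-60],[0,0,0],60],[[-150,-4,-60],[0,0,0],60]]'; python3 - <<'E'
import look;look.run()
from h import *
t=bot.camera("top");s=bot.camera("scene")
for p in (t,s):
  for k in("pail","glove_box","roller"): print(k,[np.round(d["box"]).tolist() for d in bot.search_frame(p,k)][:1])
a=cv2.resize(s["frame"][200:360,130:380,::-1],None,fx=3,fy=3,interpolation=cv2.INTER_CUBIC)
cv2.imwrite("pics/k.png",a)
E
```

```text
time: 34.5
ee_pos: [0.3632, -0.3271, 0.2203]
tcp_rot: [-90.2, 1.6, 34.1]
wrist_force: [0.8, 0.5, -0.5]
opening: 0.0605
nub top [389.9, 203.0] 16 [ 610.  -187.6] r 39.5 ang -18.4
nub scene [249.0, 287.5] 16 [ 612.3 -190.2] r 42.5 ang -20.7
knob top [354.7, 244.9] 425 [505.4 -88.4] r 109.7 ang 127.7
knob scene [224.4, 242.6] 126 [ 454.4 -202.7] r 121.3 ang -166.9
pail [[291.0, 130.0, 327.0, 174.0]]
glove_box [[109.0, 274.0, 206.0, 319.0]]
roller [[444.0, 188.0, 487.0, 268.0]]
pail [[332.0, 303.0, 367.0, 350.0]]
glove_box [[262.0, 253.0, 313.0, 302.0]]
roller [[139.0, 289.0, 196.0, 368.0]]
```

View pics/k.png

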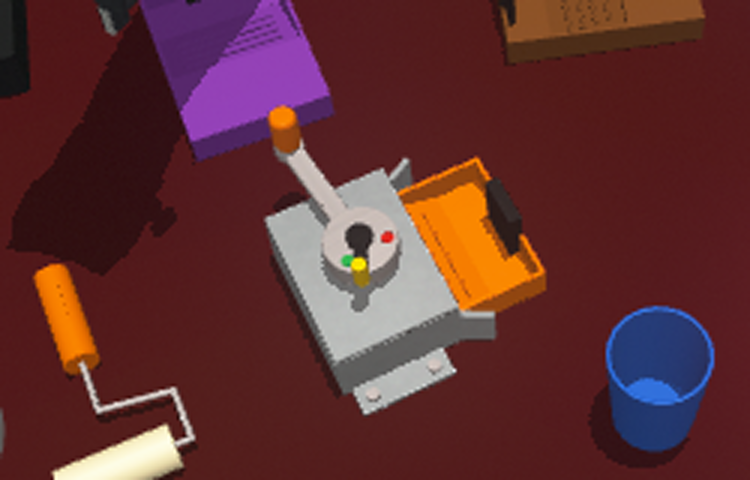

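The final picture shows the tray home with its lug at (505,215) and the lever at the green dot (355,265). The pail and roller are unmoved, and the gripper is clear. Handing in.

```bash
python3 -c "
from workcell import bot
print(bot.get_obs()['time'],bot.job_done())"
```

```text
the job is handed in; nothing more can be done
35.0 None
```

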